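# Set the length stop of a crosscut jig and butt the stock against it

### The arm

A 6-joint arm with a two-finger parallel gripper is mounted at the origin on the work surface; the furniture and walls round the work are solid. World frame = base frame: x ahead of the robot, y to its left, z up, the work surface at z = 0. Lengths are in m, angles in rad, forces in N, time in s.
With the tool pointing down it reaches from about 0.35 to 0.975 m from the base axis. Payload 4.9 kg.
Tool frame: the origin (TCP) lies midway between the tips of the shut fingers; the grasp point (between the pads) lies 19 mm behind it; z points along the fingers, y is the line along which they close (so a half turn about z gives the same grasp; the last joint's range is limited). The gripper opens to 85 mm and grips with 20 to 120 N. Pads are 22 mm wide; open, the fingers measure 114 mm over their backs; the gripper's body (76 mm by 85 mm) begins 54 mm behind the grasp point. The pads swing forward as they close: fully open they stand 13 mm farther back than shut.
Start: joints at [1, 0.053, 1.613, -0, 1.476, -0.119], TCP at [0.273, 0.562, 0.231] pointing down, gripper open.
Joint ranges: [-3.01, 3.01], [-1.01, 2.22], [0.06, 2.58], [-1.02, 4.17], [0.09, 2.62], [-3.14, 3.14]. Speed limits (rad/s): [2.57, 2.57, 3.14, 3.14, 3.14, 3.14].

### API

Orientations are given as a unit quaternion [w, x, y, z].
In Python, from workcell import monitor, optics, arm gives the robot as it stands. The module is installed in compiled form; this text tells all that it offers.
- The arm moves only by the shell command python3 -m creep 'ROWS'. ROWS is JSON, a list of rows, each a list of 7 numbers: the opening, from 0 (shut) to 1 (fully open), then the shift along the tool's x, y, z in mm, then the turn, a rotation vector about the tool's x, y, z in degrees. A call has 1 to 12 rows; each row is the pose to reach, as a shift and turn from the pose commanded when the call began, along the tool's axes at that moment; what a row does not reach only later rows make up. A row lasts 1/10 s, in which the tool goes at most 50 mm and 8.59 degrees, less where a joint would pass 70% of its speed; a pose out of reach is approached as far as the arm can. A call with a gripper value outside its range is refused whole. The fingers move at their own pace and stop on an object; the grip force is fixed at half the most. Time passes only in rows, so rows that repeat a pose let the fingers close. It gives the time, the measured TCP pose, the force, the opening and the grip force at its end, in the units of the state.
- monitor.get_obs(): the state, without advancing time (a new reading comes with each control period).
- optics.camera(name): name is "scene" or "side" or "wrist"; returns the picture (400x640x3 uint8, red, green, blue); there is no depth.
- optics.calibration(name): a dict with "mtx" (3x3 intrinsics, pixels), "position" and "orientation" of the camera in the world. Camera axes: x right, y up, looking along -z (the intrinsics and any distortion apply to the point x, -y, -z); pixel columns grow to the right and rows downward; lengths in m; the calibration is good to about 2 mm. A picture is of the moment at which its call begins: read the wrist's pose just before it. calibration takes no time and is no camera call; for the wrist camera it gives the pose at the moment of the call.
- arm.job_done(): hands the job in; it is judged then, once.
The state is a dict: "time_s": time; "joint_pos": joint angles; "joint_velocities": joint speeds; "joint_efforts": joint torques, N m; "tcp_pos": TCP position; "orientation": TCP orientation; "ft_force": force on the tool from outside, world axes, zero at the start; "torque": the same for the moment, N m; "gripper_width": finger opening in m; "grasp_force": force on a finger pad.
Only numpy, scipy, OpenCV 4.12 (cv2) and the standard library are available. Lean on these libraries where they do the work, as an engineer would, in place of code of your own. Each camera call takes 0.05 s, during which the arm holds its last target. There are 200 camera calls.

### The job

Set the crosscut jig to its longest cut, only pushing with the fingertips and picking nothing up: press the red button on the length stop and keep it down while you slide the stop right along its track to the end stop, then let go so that it locks there. Only then push the long pine strip back flat against the fence and along it until its end butts against the stop. Leave the pencil, the short offcut and the screwdriver where they are.

Things in the scene. Friction and masses are not known exactly. Their poses are not given: they have to be found in the camera images.
- jig: Crosscut jig, fixed: plywood board 180 x 370 mm, 12 mm thick. Origin under the board, midway along its 370 mm length; x points away from the robot, y to the left along the fence; the board spans x = -105 to +75 mm. The fence on it is 34 mm deep, its front face at x = +16 mm, its top at z = 50 mm; the right half of its top is the stop's track, with a dark steel end stop at its right end.
- fence_face (a point): Point on the front face of the fence, at its foot on the board's top (z = 12 mm), halfway along; axes as the jig's. The fence's front face is this point's y-z plane.
- length_stop (a joint): Position of the length stop in m: 0 at the left of its travel, 0.090 touching the end stop (hard limit); grows to the right (-y of the jig). Dark steel carriage 64 mm long, 42 mm wide, on top of the fence: red button on its left part, on its right part a shoulder 24 mm long. A spring brake holds it anywhere (about 25 N) unless the button is pressed; then it slides with 1 to 2 N.
- release_button (a joint): How far the red button is pressed down, in m: about 0 when up (brake on), 0.006 at its bottom; it travels straight down and springs back when let go. Takes about 8 N to start moving, 10 N at the bottom. The brake is fully off from about 0.0025 on.
- button_top (a point): Centre of the red button's flat top, 34 x 34 mm; moves with the stop and the button; 73 mm above the bench when up. Axes as the jig's. To the right of the button, 2.5 mm from its edge, the stop's shoulder rises 15 mm above the button when up: a fingertip that presses the button can bear on this upright face to push the stop to the right.
- stop_face (a point): Centre of the left (+y) face of the stop's aluminium arm, where the strip's right end must butt; moves with the stop. 19.5 mm above the bench. y axis to the left along the fence. The arm is 12 mm thick along y, reaches 35 mm out in front of the fence and hangs to 2.5 mm above the board. The button's centre is 20.5 mm to the right of this face.
- stock: The long pine strip, 35 x 120 x 15 mm, about 50 g, loose, lying flat on the board in front of the fence and to the left of the length stop, its long side (own y axis) roughly along the fence. Origin at the centre of its underside; its right end is at its y = -60 mm, its left end at y = +60 mm.
- stock_right_end (a point): Centre of the right end face of the long pine strip (own y = -60 mm), 7.5 mm above its underside; axes as the strip's.
- short_offcut: Short pine offcut 18 x 45 x 18 mm lying on the front right part of the board; to be left alone. Origin at the centre of its underside.
- pencil: Yellow pencil 140 mm long, 8 mm thick, lying on the bench in front of the left half of the board; to be left alone. Origin near its middle, long axis y.
- screwdriver: Screwdriver with a yellow handle, 161 mm long, 21 mm thick, lying on the bench in front of the right half of the board; to be left alone. Origin near its middle, long axis y.

How it is judged:
On the way, in this order (a step that is already met when the one before it is completed fails the run):
1. the stop is being slid with its button held down (value of joint release_button above 0.0025 m and distance of stop_face from where it was at the start of the episode above 0.02 m), for 0.1 s.
2. the stop stands at the end stop and its button is up again, so that it is locked (value of joint length_stop above 0.0875 m and value of joint release_button below 0.0015 m), for 0.2 s.
At the end, for the whole second after the job is handed in: The length stop is within 2.5 mm of the end stop with its button up; the long strip lies flat on the board at rest, its right end within 3 mm of the stop arm, its long side along the fence within 2 degrees and its middle within 4 mm of touching the fence (all of step 2 and y of stock_right_end in the frame of stop_face between -0.004 and 0.003 m and x of stock in the frame of fence_face above -0.0215 m and angle between the y axis of stock and the y axis of jig, either way round below 0.035 rad and height (world z) of stock below 0.015 m and angle between stock's own z axis and vertical below 0.05 rad and linear speed of stock below 0.01 m/s).
It fails at once if the stop is forced along the track while its button is not pressed (value of joint release_button below 0.001 m and (velocity of joint length_stop above 0.02 m/s or velocity of joint length_stop below -0.02 m/s)).
It fails at once if the long strip is moved before the stop stands at the end stop (value of joint length_stop below 0.085 m and distance of stock from where it was at the start of the episode above 0.015 m).
It fails at once if the long strip is lifted or tipped (height (world z) of stock above 0.02 m or angle between stock's own z axis and vertical above 0.2 rad).
It fails at once if the pencil, the short offcut or the screwdriver is moved by more than 20 mm (distance of any of short_offcut, pencil, screwdriver from where it was at the start of the episode above 0.02 m).
It also fails if it takes over 53 s, if anything falls off the work surface, if the arm or the gripper's body presses on something with over 40 N, if the wrist force passes 120 N, or if a joint passes its speed limit or range.

## Working session

There is one attempt and no reset: what is moved stays moved. The work goes in short steps, Python scripts to look and compute and a shell command to move; the robot and the scene stay as the last step left them, time stands still between calls to the robot, and variables do not carry over. Pictures are saved under pics/ and viewed, at most 13 in all, crops included, and the job is handed in when it is done.

```bash
mkdir -p pics; cat > h.py <<'E'
import numpy as np, cv2
from scipy.spatial.transform import Rotation as R
from workcell import monitor, optics, arm
def cal(n):
    c=optics.calibration(n); q=c["orientation"]
    return np.array(c["mtx"]),np.array(c["position"]),R.from_quat([q[1],q[2],q[3],q[0]]).as_matrix(),c
def ray(n,uv):
    K,p,M,_=cal(n); d=np.linalg.inv(K)@[uv[0],uv[1],1]; return p,M@(d*[1,-1,-1])
def onz(n,uv,z):
    p,d=ray(n,uv); return p+d*(z-p[2])/d[2]
def two(a,ua,b,ub):
    p,d=ray(a,ua);q,e=ray(b,ub); s=np.linalg.lstsq(np.c_[d,-e],q-p,rcond=None)[0]
    A=p+d*s[0];B=q+e*s[1]; return (A+B)/2,np.linalg.norm(A-B)
def proj(n,P):
    K,p,M,_=cal(n); v=M.T@(np.array(P)-p)*[1,-1,-1]; v=K@v; return v[:2]/v[2]
def shot(n,f):
    im=optics.camera(n); cv2.imwrite('pics/'+f,im[:,:,::-1]); return im
def tool():
    o=monitor.get_obs(); q=o["orientation"]; return np.array(o["tcp_pos"]),R.from_quat([q[1],q[2],q[3],q[0]]).as_matrix(),o
E
python3 - <<'E'
from h import *
for n in("scene","side"): shot(n,n+'.png'); print(cal(n)[3])
t=tool();print(t[0],t[1],t[2]['ft_force'],t[2]['time_s'])
E
```

```text
{'mtx': array([[500.45203846,   0.        , 322.45911196],
       [  0.        , 500.45203846, 200.36080513],
       [  0.        ,   0.        ,   1.        ]]), 'position': array([-0.01106412, -0.35471292,  0.71153542]), 'orientation': array([ 0.80351186,  0.29805654, -0.18519666, -0.48086713])}
{'mtx': array([[461.80387549,   0.        , 316.22813024],
       [  0.        , 461.80387549, 208.82997827],
       [  0.        ,   0.        ,   1.        ]]), 'position': array([0.11802385, 0.5904869 , 0.46399826]), 'orientation': array([-0.20346859, -0.12194313,  0.50486086,  0.82996742])}
[0.27254552 0.56178869 0.23014847] [[-8.99645493e-01  4.36619799e-01 -1.06663194e-03]
 [ 4.36621038e-01  8.99643998e-01 -1.65737857e-03]
 [ 2.35944725e-04 -1.95676711e-03 -9.99998058e-01]] [0.07366178 0.09118042 0.67952978] 0.1
```

View pics/scene.png

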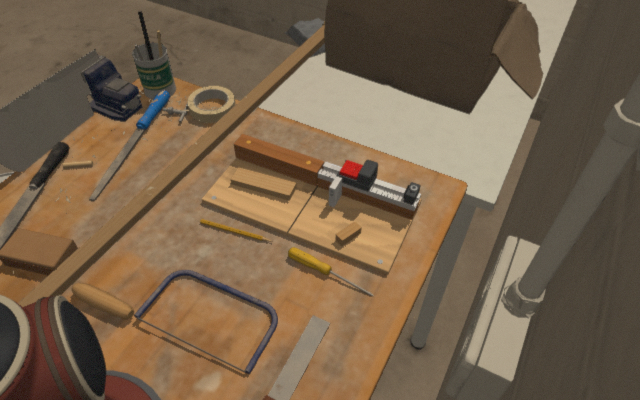

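View pics/side.png

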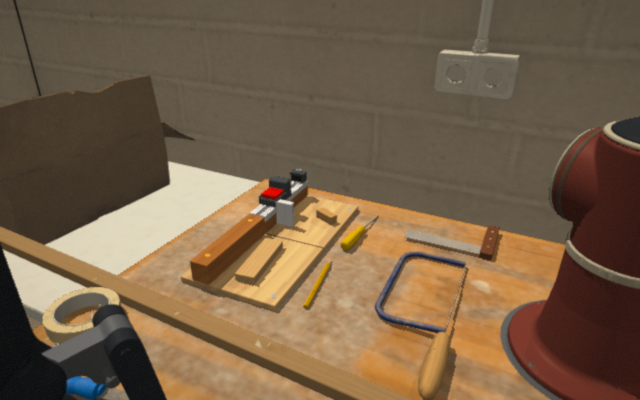

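The scene view shows the red button at about (351,169) and the strip at (263,185). The side view has the button at (271,194) and the strip at (260,262). I'll measure the button by its red mask and enlarge both views to find the corners.

```bash
python3 - <<'E'
from h import *
c={}
for n in("scene","side"):
    im=cv2.imread(f'pics/{n}.png').astype(int); b,g,r=im[...,0],im[...,1],im[...,2]
    m=((r>130)&(g<60)&(b<60)).astype(np.uint8)
    m[:140]=0;m[260:]=0
    k,l,s,ce=cv2.connectedComponentsWithStats(m); i=1+s[1:,4].argmax(); c[n]=ce[i]; print(n,ce[i],s[i])
print(two("scene",c["scene"],"side",c["side"]),[onz(n,c[n],.073) for n in c])
a=cv2.imread('pics/scene.png')[125:275,195:435]; cv2.imwrite('pics/sc.png',cv2.resize(a,(800,500),interpolation=cv2.INTER_CUBIC))
a=cv2.imread('pics/side.png')[160:310,180:380]; cv2.imwrite('pics/sd.png',cv2.resize(a,(800,600),interpolation=cv2.INTER_CUBIC))
E
```

```text
scene [350.98623853 168.38073394] [340 161  22  16 218]
side [272.01449275 191.71014493] [261 187  22  10 138]
(array([ 0.57842344, -0.10796906,  0.07029006]), np.float64(0.0005236081699262913)) [array([ 0.57557955, -0.10910295,  0.073     ]), array([ 0.57565143, -0.10345881,  0.073     ])]
```

View pics/sc.png

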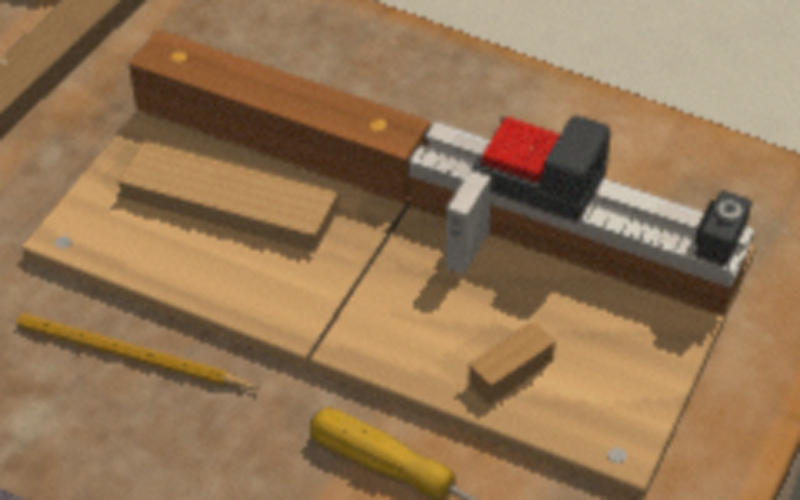

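View pics/sd.png

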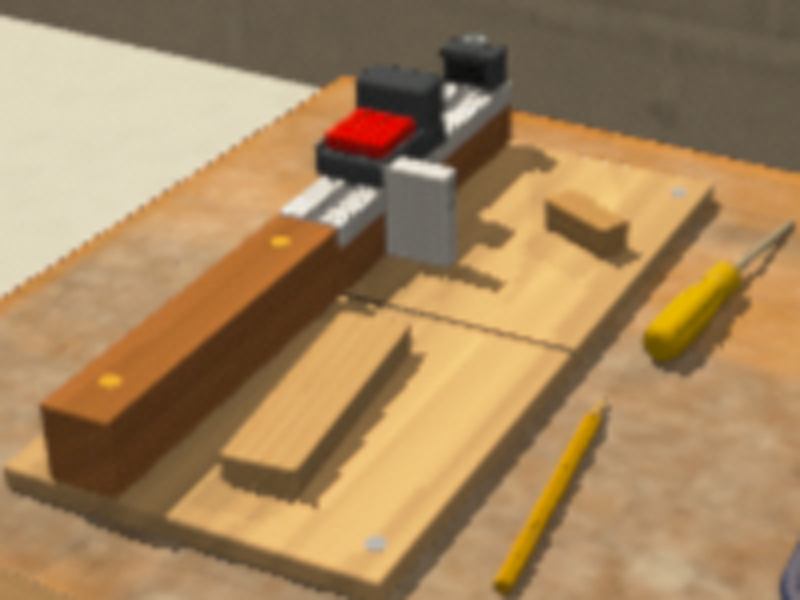

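The enlarged crops show the board corners, the fence edge and the strip's top corners clearly, so I'll triangulate them.

```bash
python3 - <<'E'
from h import *
S=lambda x,y:((x+.5)*.3-.5+195,(y+.5)*.3-.5+125)
D=lambda x,y:((x+.5)/4-.5+180,(y+.5)/4-.5+160)
np.set_printoptions(precision=4,suppress=True)
P=dict(boardFL=((25,250),(380,583),.012),boardFR=((640,490),(712,187),.012),fenceFL=((133,70),(107,422),.05),
 fenceFmid=((410,155),(335,236),.05),slotF=((310,355),(572,350),.012),sLB=((130,147),(224,457),.027),sRB=((337,195),(345,305),.027),sRF=((315,237),(410,325),.027),sLF=((120,182),(295,470),.027),
 arm=((450,212),(387,163),None),armF=((490,180),(455,180),None))
for k,(a,b,z) in P.items():
    p,e=two("scene",S(*a),"side",D(*b)); print(k,p,round(e,4),*( [onz("scene",S(*a),z)[:2],onz("side",D(*b),z)[:2]] if z else []))
E
```

```text
boardFL [0.4297 0.124  0.008 ] 0.0013 [0.4265 0.121 ] [0.4278 0.1277]
boardFR [ 0.4469 -0.2413  0.0082] 0.0012 [ 0.4438 -0.242 ] [ 0.4449 -0.235 ]
fenceFL [0.5512 0.1291 0.0452] 0.004 [0.5445 0.1245] [0.549  0.1331]
fenceFmid [ 0.5627 -0.0475  0.0444] 0.0043 [ 0.5607 -0.0493] [ 0.5538 -0.037 ]
slotF [ 0.4387 -0.0551  0.0111] 0.0006 [ 0.4385 -0.0554] [ 0.4378 -0.0536]
sLB [0.5121 0.1068 0.027 ] 0.0045 [0.5093 0.1057] [0.5151 0.1054]
sRB [ 0.5353 -0.017   0.027 ] 0.003 [ 0.5334 -0.0176] [ 0.5373 -0.0182]
sRF [ 0.5036 -0.0209  0.0238] 0.0013 [ 0.5004 -0.0227] [ 0.5016 -0.017 ]
sLF [0.4863 0.0968 0.0243] 0.0011 [0.4837 0.0948] [0.4847 0.0994]
arm [ 0.5444 -0.0867  0.0578] 0.0271
armF [ 0.5378 -0.1054  0.0624] 0.0244
```

The jig is yawed about +2.7°, with the fence's front face middle near (0.558,-0.052) and the button near (0.577,-0.107). Now I'll move above the button with the fingers shut and tool x along the fence.

```bash
python3 -m creep '[[0,-40,-33,0,0,0,5],[0,-80,-66,0,0,0,10],[0,-118,-98,0,0,0,15],[0,-156,-130,0,0,0,20],[0,-194,-161,0,0,0,25],[0,-232,-193,0,0,0,30],[0,-270,-225,0,0,0,35],[0,-308,-256,0,0,0,40],[0,-346,-288,0,0,0,45],[0,-384,-320,0,0,0,50],[0,-422,-351,0,0,0,56],[0,-460,-383,0,0,0,61.4]]'; python3 - <<'E'
from h import *
p,M,o=tool(); print(p,M,o['time_s']); print('shift',M.T@(np.array([.577,-.110,.13])-p)*1000)
E
```

```text
time_s: 1.3
tcp_pos: [0.5197, 0.0149, 0.231]
orientation: [-0.0, 0.692, 0.722, 0.0]
ft_force: [0.3, 0.6, 0.9]
gripper_width: -0.0001
grasp_force: 0.0
[0.51969473 0.01487395 0.23096612] [[-4.30283406e-02  9.99073832e-01 -1.99899877e-04]
 [ 9.99073824e-01  4.30283862e-02  2.29524129e-04]
 [ 2.37912920e-04 -1.89838692e-04 -9.99999954e-01]] 1.3
shift [-127.24806712   51.89823973  100.92600245]
```

```bash
python3 -m creep '[[0,-40,17,30,0,0,0],[0,-84,34,65,0,0,0],[0,-127,52,100,0,0,0],[0,-127,52,100,0,0,0],[0,-127,52,100,0,0,0]]'; python3 - <<'E'
from h import *
shot("wrist","w1.png"); shot("side","s2.png")
p,M,o=tool(); print(p,cal("wrist")[1])
a=np.hstack([cv2.imread('pics/w1.png')[:,:,:],]); cv2.imwrite('pics/w1.png',a)
b=cv2.imread('pics/s2.png')[120:300,190:390]; 
cv2.imwrite('pics/m1.png',np.vstack([cv2.resize(a,(480,300)),cv2.resize(b,(333,300))[:, :] if 0 else cv2.copyMakeBorder(cv2.resize(b,(333,300)),0,0,0,147,0)]))
for q in([.577,-.107,.073],[.558,-.052,.012]): print(proj("wrist",q))
E
```

```text
time_s: 1.8
tcp_pos: [0.5758, -0.109, 0.1277]
orientation: [-0.003, 0.691, 0.723, -0.001]
ft_force: [-0.0, 0.7, 0.1]
gripper_width: 0.0002
grasp_force: 0.0
[ 0.57708645 -0.10725692  0.13095765] [ 0.57410125 -0.03764029  0.27280252]
[324.02515109 218.84296723]
[301.90741278 119.65778726]
```

View pics/m1.png

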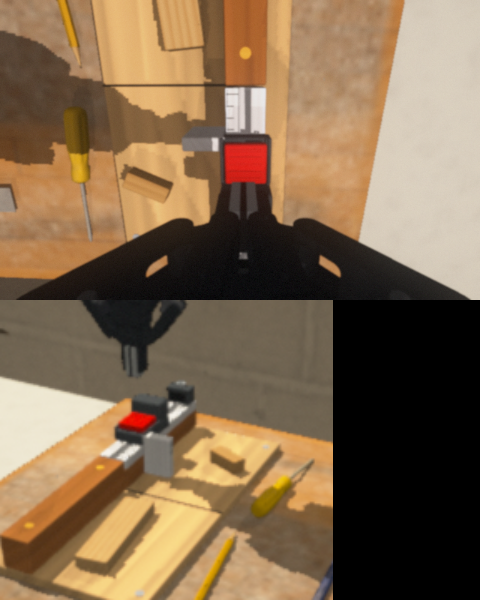

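The wrist picture shows the button at about (328,216) full-res, just ahead of the fingertips, and the stop arm to its left. I'll refine the button's edges and the line of the fence.

```bash
python3 - <<'E'
from h import *
np.set_printoptions(precision=4,suppress=True)
im=cv2.imread('pics/w1.png').astype(int); b,g,r=im[...,0],im[...,1],im[...,2]
m=((r>110)&(g<70)&(b<70)).astype(np.uint8); k,l,s,ce=cv2.connectedComponentsWithStats(m); i=1+s[1:,4].argmax(); x,y,w,h,_=s[i]; print(s[i])
for uv in((x,y),(x+w,y),(x,y+h),(x+w,y+h)): print(onz("wrist",uv,.073))
p,M,o=tool(); print(p,o['ft_force'])
E
```

```text
[ 299  191   58   54 2983]
[ 0.5613 -0.0902  0.073 ]
[ 0.5958 -0.0885  0.073 ]
[ 0.5622 -0.125   0.073 ]
[ 0.5983 -0.1232  0.073 ]
[ 0.5771 -0.1073  0.131 ] [-0.8151  0.3718 -0.5948]
```

```bash
python3 -m creep '[[0,-1,1,25,0,0,0],[0,-2,1,45,0,0,0],[0,-2,1,54,0,0,0],[0,-2,1,57,0,0,0],[0,-2,1,59,0,0,0],[0,-2,1,60,0,0,0],[0,-2,1,61,0,0,0],[0,-2,1,61,0,0,0]]'; python3 -c "
from h import *
p,M,o=tool(); print(p,o['ft_force'])"
```

```text
time_s: 2.7
tcp_pos: [0.5793, -0.1092, 0.072]
orientation: [0.0, 0.69, 0.724, 0.001]
ft_force: [-2.1, 2.4, 6.1]
gripper_width: 0.0002
grasp_force: 2.9
[ 0.57931734 -0.10919615  0.07203909] [-2.08752831  2.44051231  6.07651069]
```

```bash
python3 -m creep '[[0,0,0,1.5,0,0,0],[0,0,0,3,0,0,0],[0,0,0,4,0,0,0],[0,0,0,4,0,0,0]]'
```

```text
time_s: 3.1
tcp_pos: [0.5794, -0.1099, 0.0687]
orientation: [0.001, 0.69, 0.724, 0.0]
ft_force: [-3.9, 1.2, 8.4]
gripper_width: 0.0001
grasp_force: 4.3
```

```bash
python3 -m creep '[[0,0,0,1,0,0,0],[0,-2,0,1,0,0,0],[0,-5,0,1,0,0,0],[0,-9,0,1,0,0,0],[0,-13,0,1,0,0,0],[0,-17,0,1,0,0,0],[0,-21,0,1,0,0,0],[0,-25,0,1,0,0,0],[0,-30,0,1,0,0,0],[0,-35,0,1,0,0,0],[0,-40,0,1,0,0,0],[0,-40,0,1,0,0,0]]'; python3 - <<'E'
from h import *
shot("side","s3.png"); shot("wrist","w3.png"); print(tool()[0],tool()[2]['ft_force'])
b=cv2.imread('pics/s3.png')[120:300,190:390]; a=cv2.imread('pics/w3.png')
cv2.imwrite('pics/m3.png',np.vstack([cv2.resize(a,(480,300)),cv2.copyMakeBorder(cv2.resize(b,(333,300)),0,0,0,147,0)]))
E
```

```text
time_s: 4.3
tcp_pos: [0.5814, -0.1511, 0.0681]
orientation: [0.002, 0.69, 0.724, -0.0]
ft_force: [-4.8, -1.3, 9.3]
gripper_width: 0.0004
grasp_force: 4.4
[ 0.58142858 -0.15101499  0.06809647] [-4.93754233 -2.06904284  8.78414017]
```

View pics/m3.png

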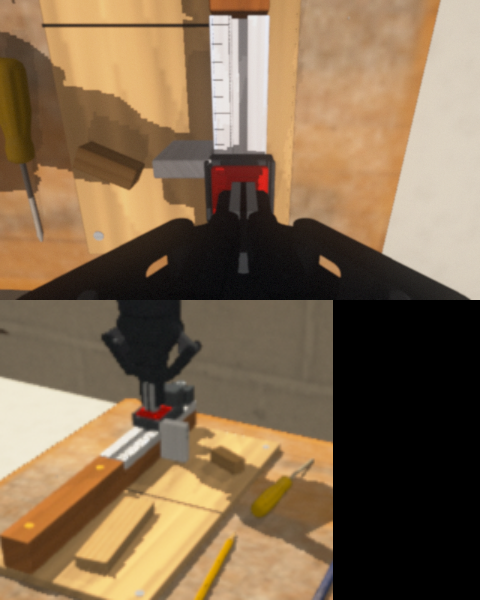

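The stop has moved about 40 mm with its button down, and it is still short of the end block. I'll carry on.

```bash
python3 -m creep '[[0,-4,-0.5,0,0,0,0],[0,-8,-0.5,0,0,0,0],[0,-12,-0.5,0,0,0,0],[0,-16,-0.5,0,0,0,0],[0,-20,-0.5,0,0,0,0],[0,-24,-0.5,0,0,0,0],[0,-24,-0.5,0,0,0,0]]'
```

```text
time_s: 5.1
tcp_pos: [0.5828, -0.1732, 0.0681]
orientation: [0.001, 0.69, 0.723, 0.002]
ft_force: [-1.4, 4.7, 8.8]
gripper_width: 0.0
grasp_force: 4.4
```

```bash
python3 -m creep '[[0,-3,0,0,0,0,0],[0,-6,0,0,0,0,0],[0,-9,0,0,0,0,0],[0,-9,0,0,0,0,0]]'; python3 -m creep '[[0,-2,0,0,0,0,0],[0,-4,0,0,0,0,0],[0,-6,0,0,0,0,0],[0,-6,0,0,0,0,0]]'
```

```text
time_s: 5.5
tcp_pos: [0.5831, -0.1768, 0.0681]
orientation: [-0.003, 0.69, 0.724, 0.005]
ft_force: [-2.3, 21.3, 14.0]
gripper_width: 0.0001
grasp_force: 14.0
time_s: 5.9
tcp_pos: [0.5831, -0.1768, 0.0681]
orientation: [-0.008, 0.69, 0.724, 0.008]
ft_force: [-4.6, 39.4, 20.4]
gripper_width: 0.0001
grasp_force: 24.2
```

It's hard against the end stop. I'll ease the side load, keep a light push and lift off.

```bash
python3 -m creep '[[0,3,0,0,0,0,0],[0,6,0,0,0,0,0],[0,8,0,0,0,0,0],[0,8,0,-2,0,0,0],[0,8,0,-4,0,0,0],[0,8,0,-6,0,0,0],[0,9,0,-8,0,0,0],[0,11,0,-20,0,0,0],[0,11,0,-45,0,0,0],[0,11,0,-80,0,0,0],[0,11,0,-80,0,0,0]]'; python3 - <<'E'
from h import *
shot("side","s4.png"); shot("scene","c4.png"); 
b=cv2.imread('pics/s4.png')[140:260,220:380]; a=cv2.imread('pics/c4.png')[130:250,200:440]
cv2.imwrite('pics/m4.png',np.vstack([cv2.resize(a,(600,300)),cv2.copyMakeBorder(cv2.resize(b,(400,300)),0,0,0,200,0)]))
p,M,o=tool();print(p,M,o['ft_force'])
E
```

```text
time_s: 7.0
tcp_pos: [0.585, -0.1795, 0.153]
orientation: [0.006, 0.69, 0.724, 0.002]
ft_force: [1.0, -0.4, 1.3]
gripper_width: 0.0002
grasp_force: 0.0
[ 0.58238892 -0.1783135   0.14781682] [[-0.04707688  0.99888383  0.00385393]
 [ 0.99888817  0.047086   -0.00231006]
 [-0.00248894  0.00374089 -0.99998991]] [ 0.50458026 -0.72558602 -0.84465089]
```

View pics/m4.png

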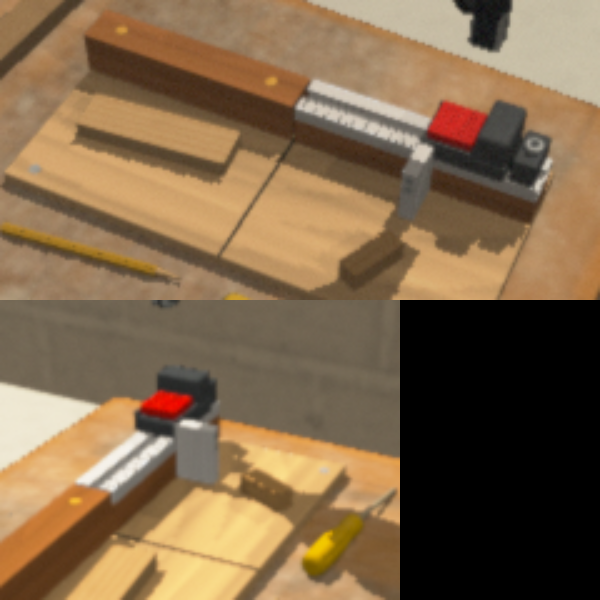

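The stop stands against the end block with its button up. Next I'll turn the tool 90°, open partway so the two fingertips make a straight pusher, and go in front of the strip.

```bash
python3 -m creep '[[0.6,20,-10,0,0,0,8],[0.6,40,-20,0,0,0,16],[0.6,61,-30,0,0,0,24],[0.6,82,-40,0,0,0,32],[0.6,103,-50,0,0,0,40],[0.6,124,-60,0,0,0,48],[0.6,145,-72,0,0,0,56],[0.6,166,-84,0,0,0,64],[0.6,187,-96,0,0,0,72],[0.6,208,-106,0,0,0,81],[0.6,226,-112,0,0,0,90],[0.6,226,-112,0,0,0,90]]'; python3 -m creep '[[0.6,0,0,40,0,0,0],[0.6,0,0,80,0,0,0],[0.6,0,0,105,0,0,0],[0.6,0,0,115,0,0,0],[0.6,0,0,115,0,0,0],[0.6,0,0,115,0,0,0]]'; python3 - <<'E'
from h import *
shot("side","s5.png"); shot("wrist","w5.png"); 
b=cv2.imread('pics/s5.png')[200:320,190:350]; a=cv2.imread('pics/w5.png')
cv2.imwrite('pics/m5.png',np.vstack([cv2.resize(a,(480,300)),cv2.copyMakeBorder(cv2.resize(b,(400,300)),0,0,0,80,0)]))
p,M,o=tool();print(p,M,o['ft_force'],o['joint_pos'])
E
```

```text
time_s: 8.3
tcp_pos: [0.4571, 0.0443, 0.144]
orientation: [-0.0, 1.0, 0.024, -0.001]
ft_force: [0.3, 0.1, -0.7]
gripper_width: 0.0513
grasp_force: 0.0
time_s: 8.9
tcp_pos: [0.4597, 0.0426, 0.0313]
orientation: [0.0, 1.0, 0.024, 0.001]
ft_force: [-0.4, 0.1, -0.0]
gripper_width: 0.0514
grasp_force: 0.0
[0.46033167 0.04273572 0.0321644 ] [[ 9.98860372e-01  4.76063186e-02  3.40515983e-03]
 [ 4.76077443e-02 -9.98866051e-01 -3.38810770e-04]
 [ 3.38516902e-03  5.00536630e-04 -9.99994145e-01]] [ 0.30069767  0.7543663  -0.67104006] [-6.85595330e-02 -1.26140334e-01  2.14278771e+00 -1.16280750e-04
  1.12152490e+00  1.45466194e+00]
```

View pics/m5.png

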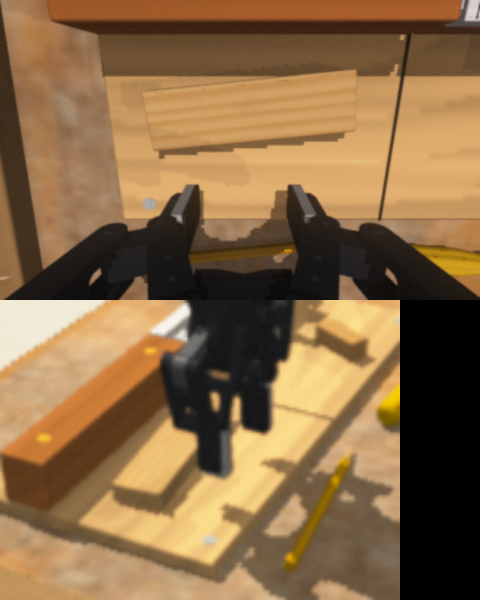

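The wrist picture shows both fingers in front of the strip, which is centred at about (333,148) full-res. I'll descend and feel for the board.

```bash
python3 -m creep '[[0.6,0,0,8,0,0,0],[0.6,0,0,14,0,0,0],[0.6,0,0,14,0,0,0]]';python3 -m creep '[[0.6,0,0,2,0,0,0],[0.6,0,0,2,0,0,0]]';python3 -m creep '[[0.6,0,0,2,0,0,0],[0.6,0,0,2,0,0,0]]'
```

```text
time_s: 9.3
tcp_pos: [0.4578, 0.0431, 0.0154]
orientation: [-0.0, 1.0, 0.024, -0.001]
ft_force: [-1.9, -0.2, 0.4]
gripper_width: 0.0516
grasp_force: 0.0
time_s: 9.5
tcp_pos: [0.4585, 0.043, 0.014]
orientation: [0.0, 1.0, 0.024, -0.0]
ft_force: [-0.4, 0.7, -0.6]
gripper_width: 0.0512
grasp_force: 0.0
time_s: 9.7
tcp_pos: [0.4586, 0.043, 0.0122]
orientation: [0.0, 1.0, 0.024, -0.0]
ft_force: [-0.5, -0.4, -0.0]
gripper_width: 0.0513
grasp_force: 0.0
```

```bash
python3 -m creep '[[0.6,4,0,0,0,0,0],[0.6,8,0,0,0,0,0],[0.6,12,0,0,0,0,0],[0.6,16,0,0,0,0,0],[0.6,20,0,0,0,0,0],[0.6,24,0,0,0,0,0],[0.6,28,0,0,0,0,0],[0.6,32,0,0,0,0,0],[0.6,36,0,0,0,0,0],[0.6,40,0,0,0,0,0],[0.6,43,0,0,0,0,0],[0.6,45,0,0,0,0,0]]';python3 -m creep '[[0.6,2,0,0,0,0,0],[0.6,4,0,0,0,0,0],[0.6,4,0,0,0,0,0]]'
```

```text
time_s: 10.9
tcp_pos: [0.5039, 0.0452, 0.0123]
orientation: [0.0, 1.0, 0.024, 0.0]
ft_force: [-1.5, -0.1, 0.6]
gripper_width: 0.0509
grasp_force: 0.3
time_s: 11.2
tcp_pos: [0.5068, 0.0453, 0.0121]
orientation: [0.0, 1.0, 0.024, -0.001]
ft_force: [-4.3, -0.7, 3.6]
gripper_width: 0.0512
grasp_force: 2.3
```

```bash
python3 -m creep '[[0.6,2,0,0,0,0,0],[0.6,3,0,0,0,0,0],[0.6,3,0,0,0,0,0]]'; python3 -m creep '[[0.6,-4,0,0,0,0,0],[0.6,-15,0,0,0,0,0],[0.6,-25,0,-30,0,0,0],[0.6,-25,0,-70,0,0,0],[0.6,-25,0,-70,0,0,0]]'; python3 - <<'E'
from h import *
shot("side","s6.png"); shot("wrist","w6.png"); shot("scene","c6.png")
b=cv2.imread('pics/s6.png')[200:320,190:350]; a=cv2.imread('pics/w6.png');c=cv2.imread('pics/c6.png')[140:230,200:320]
cv2.imwrite('pics/m6.png',np.vstack([cv2.resize(a,(480,300)),np.hstack([cv2.resize(b,(400,300)),cv2.resize(c,(400,300))])[:,:480] ]) if 0 else np.vstack([cv2.copyMakeBorder(cv2.resize(a,(480,300)),0,0,0,320,0),np.hstack([cv2.resize(b,(400,300)),cv2.resize(c,(400,300))])]))
p,M,o=tool();print(p,M,o['ft_force'])
E
```

```text
time_s: 11.5
tcp_pos: [0.5068, 0.0454, 0.0117]
orientation: [0.0, 1.0, 0.024, -0.005]
ft_force: [-15.6, -1.4, 11.6]
gripper_width: 0.0515
grasp_force: 7.5
time_s: 12.0
tcp_pos: [0.4897, 0.0441, 0.0883]
orientation: [0.0, 1.0, 0.024, 0.006]
ft_force: [1.0, 0.1, 0.1]
gripper_width: 0.0512
grasp_force: 0.0
[0.48554723 0.04430071 0.08230604] [[ 9.98879968e-01  4.73055697e-02  9.96349171e-04]
 [ 4.73056110e-02 -9.98880463e-01 -1.79303303e-05]
 [ 9.94385516e-04  6.50431541e-05 -9.99999503e-01]] [ 0.04078095 -0.49910736 -0.27249746]
```

View pics/m6.png

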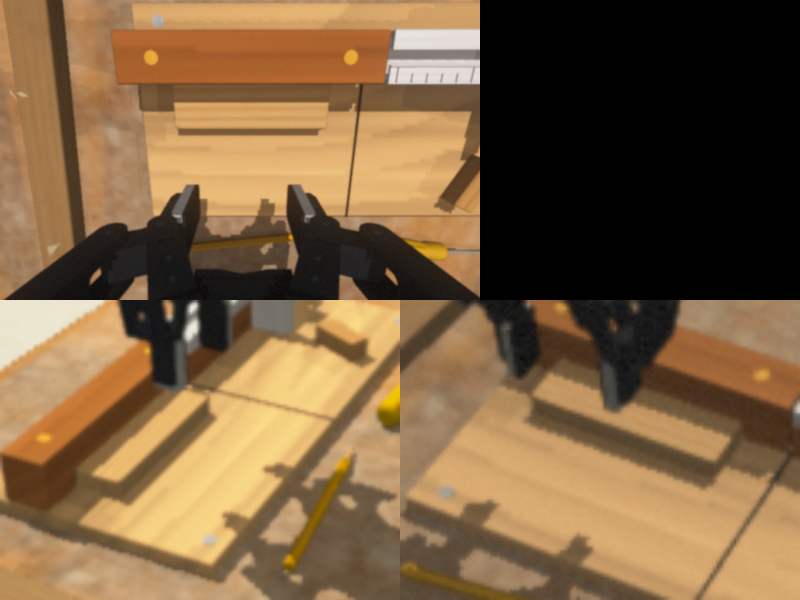

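The strip is flush along the fence. I'll take its end positions from the wrist view and then line up on its left end.

```bash
python3 - <<'E'
from h import *
for uv in((176,128),(327,125)): print(onz("wrist",(uv[0]*4/3,uv[1]*4/3),.027))
L=onz("wrist",(176*4/3,128*4/3),.027); p,M,o=tool()
jy=np.array([-.047,.9989,0]);jx=np.array([.9989,.047,0]); F=np.array([.558,-.052,0])
s=(L-F)@jy; print('left end along fence',s)
T=F+jy*(s+.035)-jx*.019+[0,0,.0822]; print(T,M.T@(T-p)*1000)
E
```

```text
[0.51375567 0.09727459 0.027     ]
[ 0.52167672 -0.01873074  0.027     ]
left end along fence 0.1511898706653163
[0.53026998 0.13309206 0.0822    ] [ 48.8728794  -86.57632062   0.14900834]
```

```bash
python3 -m creep '[[0,12,-22,0,0,0,0],[0,24,-44,0,0,0,0],[0,36,-66,0,0,0,0],[0,49,-87,0,0,0,0],[0,49,-87,20,0,0,0],[0,49,-87,42,0,0,0],[0,49,-87,57,0,0,0],[0,49,-87,63,0,0,0],[0,49,-87,63,0,0,0]]'; python3 -m creep '[[0,0,10,0,0,0,0],[0,0,20,0,0,0,0],[0,0,26,0,0,0,0],[0,0,32,0,0,0,0],[0,0,38,0,0,0,0],[0,0,44,0,0,0,0],[0,0,50,0,0,0,0]]'
```

```text
time_s: 13.05
tcp_pos: [0.5291, 0.1332, 0.0176]
orientation: [0.0, 1.0, 0.024, -0.002]
ft_force: [-0.4, -0.2, 0.1]
gripper_width: 0.0006
grasp_force: 0.0
time_s: 13.75
tcp_pos: [0.5338, 0.0838, 0.0205]
orientation: [-0.001, 1.0, 0.024, 0.001]
ft_force: [-0.2, 4.1, 5.3]
gripper_width: 0.0002
grasp_force: 3.2
```

```bash
python3 -m creep '[[0,0,6,0,0,0,0],[0,0,12,0,0,0,0],[0,0,18,0,0,0,0],[0,0,24,0,0,0,0],[0,0,30,0,0,0,0],[0,0,36,0,0,0,0],[0,0,42,0,0,0,0],[0,0,48,0,0,0,0],[0,0,54,0,0,0,0],[0,0,60,0,0,0,0],[0,0,66,0,0,0,0],[0,0,70,0,0,0,0]]'; python3 - <<'E'
from h import *
shot("side","s7.png"); shot("scene","c7.png")
b=cv2.imread('pics/s7.png')[150:300,190:390]; c=cv2.imread('pics/c7.png')[130:250,240:440]
cv2.imwrite('pics/m7.png',np.hstack([cv2.resize(b,(400,300)),cv2.resize(c,(400,300))]))
E
```

```text
time_s: 14.95
tcp_pos: [0.5372, 0.0137, 0.0205]
orientation: [-0.001, 1.0, 0.024, 0.001]
ft_force: [0.3, 5.1, 5.9]
gripper_width: 0.0001
grasp_force: 3.3
```

View pics/m7.png

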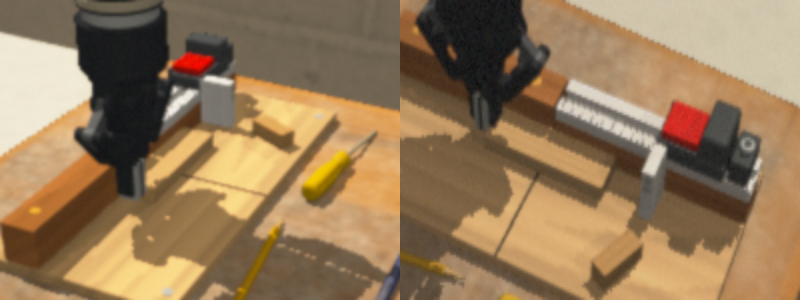

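The strip slides straight along the fence, and the gap to the stop arm is about 20 mm. I'll continue gently until it makes contact.

```bash
python3 -m creep '[[0,0,4,0,0,0,0],[0,0,8,0,0,0,0],[0,0,12,0,0,0,0],[0,0,15,0,0,0,0],[0,0,18,0,0,0,0],[0,0,20,0,0,0,0]]'; python3 -m creep '[[0,0,2,0,0,0,0],[0,0,4,0,0,0,0],[0,0,4,0,0,0,0]]';  python3 -m creep '[[0,0,2,0,0,0,0],[0,0,3,0,0,0,0],[0,0,3,0,0,0,0]]'
```

```text
time_s: 15.65
tcp_pos: [0.538, -0.0061, 0.0205]
orientation: [-0.001, 1.0, 0.024, 0.001]
ft_force: [0.1, 3.9, 6.2]
gripper_width: 0.0
grasp_force: 4.0
time_s: 15.95
tcp_pos: [0.5382, -0.0103, 0.0205]
orientation: [-0.0, 1.0, 0.024, 0.001]
ft_force: [-0.7, 2.7, 5.2]
gripper_width: 0.0004
grasp_force: 3.6
time_s: 16.25
tcp_pos: [0.5384, -0.0131, 0.0205]
orientation: [-0.0, 1.0, 0.024, 0.001]
ft_force: [-0.2, 4.4, 6.1]
gripper_width: 0.0002
grasp_force: 3.8
```

```bash
python3 -m creep '[[0,0,2,0,0,0,0],[0,0,3,0,0,0,0],[0,0,3,0,0,0,0]]';  python3 -m creep '[[0,0,2,0,0,0,0],[0,0,3,0,0,0,0],[0,0,3,0,0,0,0]]'
```

```text
time_s: 16.55
tcp_pos: [0.5385, -0.0161, 0.0205]
orientation: [-0.0, 1.0, 0.024, 0.001]
ft_force: [-0.9, 2.9, 6.0]
gripper_width: 0.0003
grasp_force: 3.8
time_s: 16.85
tcp_pos: [0.5386, -0.0191, 0.0205]
orientation: [-0.0, 1.0, 0.024, 0.001]
ft_force: [-0.8, 4.3, 5.0]
gripper_width: 0.0
grasp_force: 3.8
```

```bash
python3 -m creep '[[0,0,2,0,0,0,0],[0,0,3,0,0,0,0],[0,0,3,0,0,0,0]]';  python3 -m creep '[[0,0,2,0,0,0,0],[0,0,3,0,0,0,0],[0,0,3,0,0,0,0]]'; python3 - <<'E'
from h import *
shot("side","s8.png"); shot("scene","c8.png")
b=cv2.imread('pics/s8.png')[160:260,220:350]; c=cv2.imread('pics/c8.png')[150:225,280:380]
cv2.imwrite('pics/m8.png',np.hstack([cv2.resize(b,(400,300)),cv2.resize(c,(400,300))]))
E
```

```text
time_s: 17.15
tcp_pos: [0.5388, -0.0221, 0.0205]
orientation: [-0.0, 1.0, 0.024, 0.001]
ft_force: [-0.7, 2.8, 6.7]
gripper_width: -0.0002
grasp_force: 3.8
time_s: 17.45
tcp_pos: [0.5388, -0.0232, 0.0205]
orientation: [-0.002, 1.0, 0.023, 0.001]
ft_force: [-0.4, 11.4, 7.7]
gripper_width: -0.0004
grasp_force: 6.5
```

View pics/m8.png

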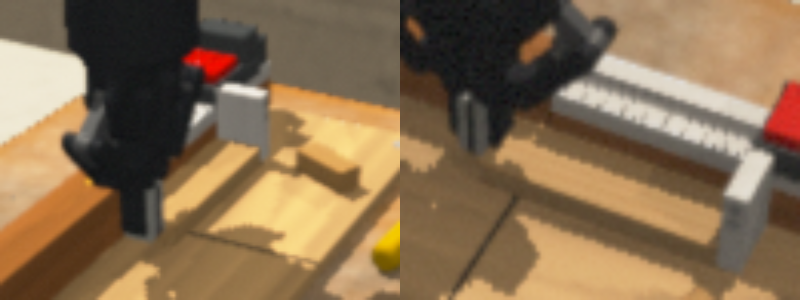

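The strip's end meets the arm and the force has risen to 11 N. I'll back away and check how it lies from the wrist camera.

```bash
python3 -m creep '[[0,0,-3,0,0,0,0],[0,0,-15,0,0,0,0],[0,0,-15,-40,0,0,0],[0,-25,-15,-80,0,0,0],[0,-65,15,-100,0,0,0],[0,-85,30,-100,0,0,0],[0,-85,30,-100,0,0,0],[0,-85,30,-100,0,0,0]]'; python3 - <<'E'
from h import *
w=shot("wrist","w9.png"); s=shot("scene","c9.png")
c=cv2.imread('pics/c9.png')[150:225,280:380]
cv2.imwrite('pics/m9.png',np.vstack([cv2.imread('pics/w9.png')[:300],cv2.copyMakeBorder(cv2.resize(c,(400,300),interpolation=2),0,0,0,240,0)]))
p,M,o=tool();print(p,o['ft_force'],o['time_s'])
F=np.array([.558,-.052,0]);print([proj("wrist",F+np.array([.047,-.9989,0])*d+[0,0,.027]) for d in(0,.08)])
E
```

```text
time_s: 18.35
tcp_pos: [0.454, -0.0591, 0.1188]
orientation: [-0.0, 1.0, 0.023, -0.0]
ft_force: [0.0, 1.2, 1.2]
gripper_width: -0.0001
grasp_force: 0.0
[ 0.45449739 -0.05875539  0.11863983] [-1.16535113 -0.60279376 -0.09466917] 18.45
[array([321.12893272,  43.18216205]), array([450.13391352,  43.33230656])]
```

View pics/m9.png

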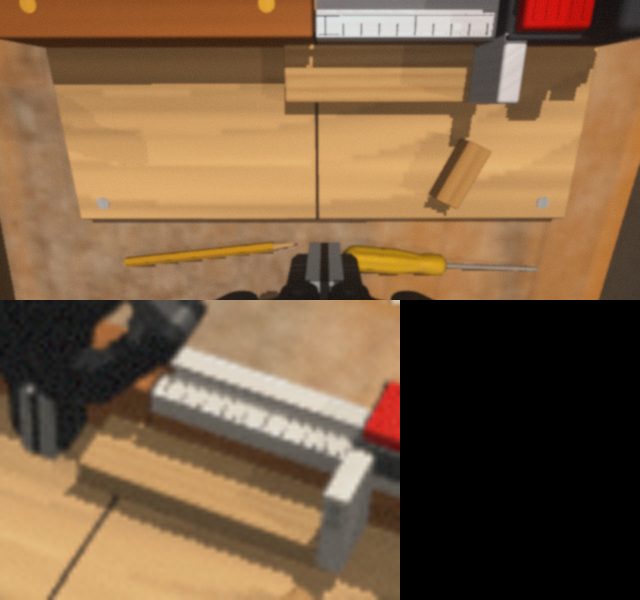

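The strip's front edge lies level at row 101. That is about 36 mm from the fence line against a strip width of 35 mm, so it is flush and butted against the stop arm. The button is up and the other things are undisturbed, so I'll hand it in.

```bash
python3 -c "
from workcell import arm; print(arm.job_done())"
```

```text
the job is handed in; nothing more can be done
None
```

The job is handed in, with no verdict shown: the stop is locked at the end stop with its button up, the long strip lies against the fence and butts against the stop arm, and the pencil, offcut and screwdriver were left alone.

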